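# Start up the laminator by its keys in order

### The job

Start up the laminator by pressing its controls in this order with only the tips of the closed fingers: press down the raised far end of the rocker switch so that it is fully on, then push the square key fully in so that it stays in, then press the round key fully in for a moment and let it come back up. Do not press the round or the square key before its turn, do not press the narrow bar-shaped key, and do not pick up or shove any of the things lying around.

Things in the scene. Friction and masses are not known exactly. Their poses are not given: they have to be found in the camera images.
- laminator: Grey desktop laminator with black end cheeks, 160 (x) x 420 (y) mm, fixed. Origin on the worktop under its middle; x to its back (away from the robot), y to its left, z up. Its deck, 75 mm up, has four control units in a row along y, in changing order: black bezels 90x66 mm, tops 83 mm up, key centres 72 mm apart at x = -12 mm. A thin feed lip stands 43 mm out at its front, under 40 mm high.
- rocker (a joint): Rocker switch: grey paddle 64 mm long (along the laminator's x), 30 mm wide, hinged across its middle, ridges on both ends. 0 rad = off, far end raised; 0.36 rad = fully on, far end down against a stop. Starts at 0 to 0.05. Needs 2 to 5 N on the far half; no spring, stays where it is left; pressing the near end turns it off again.
- rocker_raised_end (a point): Point on top of the rocker's far half, 22 mm beyond the hinge line, moving with it: 99 mm above the worktop when off, 91 mm fully on. The paddle's top at the hinge line stays at 95 mm. A blunt tip centred here touches the slope with its inner edge at the end, so it comes to rest at about 91 to 94 mm.
- square_key (a joint): Square key 34x34 mm, pushed straight down; 0 m = out, 0.008 m = fully in (stop). Needs 3 to 5 N, no spring: it stays where it is left.
- square_key_top (a point): Centre of the square key's top, 97 mm above the worktop when out, 89 mm when fully in.
- round_key (a joint): Round key, 36 mm diameter, pushed straight down; 0 m = out, 0.007 m = fully in (stop). Spring key: starts to move at 1.8 N, fully in at 5 N, comes back up by itself when let go.
- round_key_top (a point): Centre of the round key's top, 97 mm above the worktop when out.
- bar_key (a joint): Narrow bar-shaped key, 52 mm long along the laminator's y and 15 mm wide: the jam release, to be left alone. 0 m = out, 0.006 m = fully in; spring key, moves from 1.8 N.
- bar_key_top (a point): Centre of the bar key's top, 97 mm above the worktop when out.
- eraser: White-and-grey eraser, 23x52x13 mm, lying on the laminator's deck behind the keys near its left end; loose, to be left alone. Origin: centre of its underside.
- glue_stick: Glue stick 28x95x28 mm lying in front of the laminator; loose, to be left alone. Origin: centre of its underside.
- binder_clip_0: Black binder clip 41x51x21 mm in front of the laminator; loose, to be left alone. Origin: centre of its underside.
- rubber_stamp: Wooden rubber stamp 28x58x73 mm standing to the left of the laminator; loose, to be left alone. Origin: centre of its underside.
- staple_box_a: Small staple box 41x74x27 mm to the right of the laminator; loose, to be left alone. Origin: centre of its underside.
- marker_grey: White marker with grey cap, 16x125x18 mm, lying behind the laminator; loose, to be left alone. Origin: centre of its underside.

How it is judged:
On the way, in this order (a step that is already met when the one before it is completed fails the run):
1. the rocker is switched on (value of joint rocker above 0.29 rad), for 0.1 s.
2. the square key is pushed in (value of joint square_key above 0.0065 m), for 0.1 s.
3. the round key is pressed in (value of joint round_key above 0.005 m), for 0.1 s.
At the end, for the whole second after the job is handed in: Rocker on (over 0.29 of 0.36 rad), square key in (over 6.5 of 8 mm), round key pressed in earlier (over 5 of 7 mm) and back up (under 1.5 mm), bar key up (under 1.5 mm) (value of joint rocker above 0.29 rad and value of joint square_key above 0.0065 m and value of joint each of round_key, bar_key below 0.0015 m); the robot touches nothing.
It fails at once if anything pressed with another part of the robot than its fingers (contact force between the arm and anything else above 5 N).
It fails at once if the square key pressed (over 3 mm) while the rocker is not on (value of joint square_key above 0.003 m and not (value of joint rocker above 0.29 rad)).
It fails at once if the round key pressed (over 3 mm) while the rocker is not on or the square key is not in (value of joint round_key above 0.003 m and not (value of joint rocker above 0.29 rad and value of joint square_key above 0.0065 m)).
It fails at once if the bar key pressed (over 2.5 mm) (value of joint bar_key above 0.0025 m).
It fails at once if a thing lying around lifted or shoved more than 25 mm (distance of any of eraser, glue_stick, binder_clip_0, rubber_stamp, staple_box_a, marker_grey from where it was at the start of the episode above 0.025 m).
It also fails if it takes over 40 s, if anything falls off the work surface, if the arm or the gripper's body presses on something with over 40 N, if the wrist force passes 120 N, or if a joint passes its speed limit or range.

### The arm

A 6-joint arm with a two-finger parallel gripper is mounted at the origin on a cart in front of the work surface, level with it; the furniture and walls round the work are solid. World frame = base frame: x ahead of the robot, y to its left, z up, the work surface at z = 0. Lengths are in m, angles in rad, forces in N, time in s.
With the tool pointing down it reaches from about 0.25 to 0.775 m from the base axis. Payload 8.9 kg.
Tool frame: the origin (TCP) lies midway between the tips of the shut fingers; the grasp point (between the pads) lies env.hold_point_z behind it (env.hold_point_z is the distance from the TCP to the grasp point, in m); z points along the fingers, y is the direction in which the jaws open and shut (so a half turn about z gives the same grasp; the last joint's range is limited). The gripper opens to 85 mm and grips with 20 to 120 N. Pads are 22 mm wide; open, the fingers measure 114 mm over their backs; the gripper's body (76 mm by 85 mm) begins 54 mm behind the grasp point. The pads swing forward as they close: fully open they stand 13 mm farther back than shut.
Start: joints at [1.187, 0.291, -0.153, 1.127, 0, 1.431], TCP at [0.127, 0.509, 0.231] pointing down, gripper open.
Joint ranges: [-2.52, 2.52], [-0.91, 1.74], [-1.3, 1.37], [-1.96, 2.02], [-1.52, 1.47], [-3.14, 3.14]. Speed limits (rad/s): [2.22, 2.22, 2.79, 3.14, 3.14, 3.14].

### API

Orientations are given as a unit quaternion [x, y, z, w].
In Python, from plant import env, imaging, workorder, search_frame, landmark_of, get_time_s, get_joint_positions, get_joint_vel, get_joint_torque, get_eef_pos, get_eef_rot, get_wrist_force, get_wrist_torque, get_grip_width gives the robot as it stands. The module is installed in compiled form; this text tells all that it offers. Calls block until the motion is done:
- env.movep(position, orientation): joint-space move of the TCP to a pose.
- env.move_straight(position, rotation=None, max_speed=0.15): straight line of the TCP; rotation=None keeps the orientation; max_speed is the mean speed in m/s.
- env.move_j(angles): joint-space move.
- env.grip(opening, newtons=None): finger opening in m; newtons is the grip in N (None keeps the last); returns when the fingers have stopped.
- env.pause(seconds).
- env.ik(position, orientation): joint angles nearest the present ones, or None.
- imaging.capture(name): name is "side" or "top"; returns the picture (420x560x3 uint8, red, green, blue); there is no depth.
- imaging.camera_model(name): a dict with "vfov" (degrees; the focal length in pixels is half the picture's height over the tangent of half this angle, whatever the lens; pixels are square), "cx", "cy" (the principal point, pixels), "rvec" (rotation vector, rad) and "tvec" (3), from world to camera coordinates, as OpenCV has them. Camera axes: x right, y down, z forward; pixel columns grow to the right and rows downward; lengths in m; the calibration is good to about 2 mm. A picture is of the moment at which its call begins. camera_model takes no time and is no camera call.
A pose or a line that the arm cannot do raises env.IKError and nothing moves.
- workorder.hand_in(): hands the job in, once; it reports no verdict.
Trained networks look in the newest picture that a camera, given by its name, has taken for a name from the list of things; names that differ only in an ending like _2 or _b are one class to them, and where a whole thing is asked for, a point or a joint stands for the part that bears it (a point fixed in the world has none). Each returns a list of dicts, best first, with "p" (0 to 1); they miss things now and then, are a little off and sometimes report something else, mostly with a low value. They report only what shows in the picture. A call takes as long as a camera call.
- search_frame(camera, name): "xy" ([column, row] as shares, 0 to 1, of the picture: columns of its width, rows of its height, amid what is visible of it).
- landmark_of(camera, name): "xy" ([column, row] as shares, 0 to 1, of the picture: columns of its width, rows of its height: a listed point, or the origin of a listed thing).
Readings, each from a call of its own:
- get_time_s(): time.
- get_joint_positions(): joint angles.
- get_joint_vel(): joint speeds.
- get_joint_torque(): joint torques, N m.
- get_eef_pos(): TCP position.
- get_eef_rot(): TCP orientation.
- get_wrist_force(): force on the tool from outside, world axes, zero at the start.
- get_wrist_torque(): the same for the moment, N m.
- get_grip_width(): finger opening in m.
Only numpy, scipy, OpenCV 4.12 (cv2) and the standard library are available. Lean on these libraries where they do the work, as an engineer would, in place of code of your own. Each camera call takes 0.05 s, during which the arm holds its last target. There are 200 camera calls.

## Working session

There is one attempt and no reset: what is moved stays moved. The work goes in short steps, each a Python script; the robot and the scene stay as the last script left them, time stands still between calls to the robot, and variables do not carry over. Pictures are saved under pics/ and viewed, about 8 in all and at most 12, crops included, and the job is handed in when it is done.

```bash
mkdir -p pics; cat > h.py <<'E'
import numpy as np, cv2
from plant import *
def ray(cam,uv):
    m=imaging.camera_model(cam); f=210/np.tan(np.radians(m["vfov"])/2)
    R=cv2.Rodrigues(np.array(m["rvec"],float))[0]; t=np.array(m["tvec"],float).ravel()
    d=R.T@np.array([(uv[0]-m["cx"])/f,(uv[1]-m["cy"])/f,1.]); return -R.T@t,d/np.linalg.norm(d)
def at_z(cam,uv,z):
    c,d=ray(cam,uv); return c+d*(z-c[2])/d[2]
def proj(cam,p):
    m=imaging.camera_model(cam); f=210/np.tan(np.radians(m["vfov"])/2)
    K=np.array([[f,0,m["cx"]],[0,f,m["cy"]],[0,0,1.]])
    return cv2.projectPoints(np.array(p,float).reshape(-1,1,3),np.array(m["rvec"],float),np.array(m["tvec"],float),K,None)[0].reshape(-1,2)
def shot(cam,name):
    im=imaging.capture(cam); cv2.imwrite(f"pics/{name}.png",im[:,:,::-1]); return im
E
python3 - <<'E'
from h import *
np.set_printoptions(precision=3,suppress=True)
for c in("top","side"):
    shot(c,c+"0"); print(c,imaging.camera_model(c), ray(c,(280,210))[0])
    for n,z in(("rocker_raised_end",.099),("square_key_top",.097),("round_key_top",.097),("bar_key_top",.097),("laminator",0)):
        for r in landmark_of(c,n)[:2]:
            uv=np.array(r["xy"])*[560,420]; print(n,round(r["p"],2),uv,at_z(c,uv,z))
print(get_eef_pos(),get_eef_rot(),env.hold_point_z)
a=cv2.imread("pics/top0.png");b=cv2.imread("pics/side0.png")
E
```

```text
top {'vfov': 53.22078869128989, 'cx': 279.7694543992364, 'cy': 205.75394634678074, 'rvec': array([ 2.186, -2.172,  0.096]), 'tvec': array([0.027, 0.542, 1.032])} [0.451 0.033 1.075]
rocker_raised_end 0.91 [293.104 176.82 ] [ 0.603 -0.     0.099]
rocker_raised_end 0.31 [258.272 181.482] [0.592 0.082 0.099]
square_key_top 0.8 [350.    198.912] [ 0.552 -0.134  0.097]
round_key_top 0.52 [318.304 197.316] [ 0.556 -0.06   0.097]
bar_key_top 0.43 [254.52  180.096] [0.595 0.09  0.097]
laminator 0.76 [300.384 195.09 ] [ 0.571 -0.022  0.   ]
side {'vfov': 51.2675690508547, 'cx': 277.96634652216403, 'cy': 209.1913371070474, 'rvec': array([ 1.953,  0.054, -0.002]), 'tvec': array([-0.569,  0.073,  1.315])} [ 0.601 -1.169  0.573]
rocker_raised_end 0.53 [288.288 211.68 ] [ 0.598 -0.01   0.099]
square_key_top 0.6 [208.88  259.392] [ 0.424 -0.305  0.097]
square_key_top 0.47 [267.904 232.302] [ 0.548 -0.15   0.097]
round_key_top 0.58 [278.208 219.618] [ 0.571 -0.065  0.097]
round_key_top 0.32 [283.696 241.5  ] [ 0.589 -0.2    0.097]
bar_key_top 0.58 [288.008 199.29 ] [0.595 0.096 0.097]
laminator 0.61 [282.52  244.314] [ 0.584 -0.021  0.   ]
laminator 0.16 [290.528 200.004] [0.603 0.348 0.   ]
[0.127 0.509 0.231] [ 0.122  0.993  0.    -0.   ] 0.0187
```

```bash
python3 -c "
import cv2
a=cv2.imread('pics/top0.png');cv2.imwrite('pics/topc.png',cv2.resize(a[90:290,180:440],None,fx=3,fy=3,interpolation=2))"
```

```text
(no output)
```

View pics/topc.png

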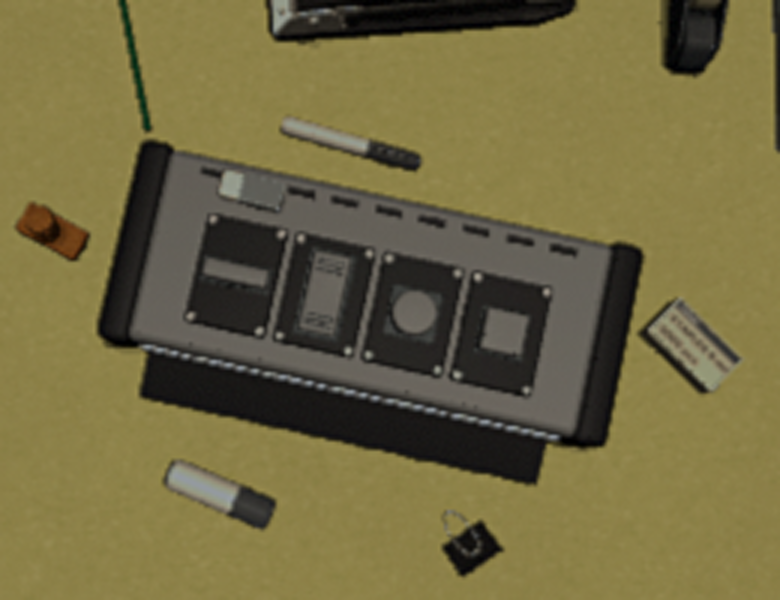

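View pics/side0.png

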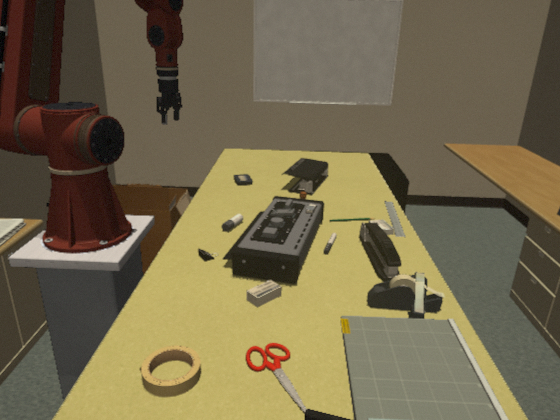

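The row, left to right, is bar, rocker, round, square, with centres at about (259,181), (288,187), (317,194) and (348,200) in the top view. This agrees with the networks. Next I'll fit the row and move above the rocker.

```bash
cat >> h.py <<'E'
from scipy.spatial.transform import Rotation as Ro
px=np.array([[236,273],[325,291],[412,311],[505,331]])/3+[180,90]
P=np.array([at_z("top",u,z)[:2] for u,z in zip(px,(.097,.095,.097,.097))])
s=np.array([1.5,.5,-.5,-1.5])*.072
ctr=P.mean(0); v=(s[:,None]*(P-ctr)).sum(0)/(s@s); scale=np.linalg.norm(v); ey=v/scale; ex=np.array([ey[1],-ey[0]])
bar,rock,rnd,sq=[ctr+ey*k for k in s]; tip=rock+ex*.022
yaw=np.arctan2(ex[1],ex[0])
def quat(flip):
    return (Ro.from_euler("z",yaw+flip*np.pi)*Ro.from_euler("x",np.pi)).as_quat()
E
python3 - <<'E'
from h import *
np.set_printoptions(precision=4,suppress=True)
print(scale,np.degrees(yaw),P-np.array([bar,rock,rnd,sq]),"\n",bar,rock,rnd,sq,tip)
q=[quat(0),quat(1)]
c=[(k,env.ik([*tip,.2],x)) for k,x in enumerate(q)]; print(c)
env.grip(0)
c=[(k,j) for k,j in c if j is not None]; k=min(c,key=lambda c:abs(c[1][5]))[0]; print("flip",k)
env.movep([*tip,.18],q[k]); env.move_straight([*tip,.12])
print(get_eef_pos(),get_grip_width(),get_wrist_force(),get_time_s())
a=shot("top","t1");b=shot("side","s1")
print(proj("top",[*tip,.12]),proj("side",[*tip,.12]))
u=proj("top",[*tip,.1])[0].astype(int);w=proj("side",[*tip,.1])[0].astype(int)
f=lambda i,u:cv2.resize(i[u[1]-60:u[1]+60,u[0]-50:u[0]+50],None,fx=4,fy=4,interpolation=2)
cv2.imwrite("pics/c1.png",np.hstack([f(a,u),f(b,w)])[:,:,::-1])
E
```

```text
0.9940037551298351 -11.970036410413591 [[-0.0007 -0.001 ]
 [ 0.0008 -0.0005]
 [ 0.0001  0.0019]
 [-0.0002 -0.0004]] 
 [0.594  0.0817] [0.579  0.0113] [ 0.5641 -0.0592] [ 0.5492 -0.1296] [0.6005 0.0067]
[(0, array([-0.1105,  0.4522,  0.0043,  1.1228,  0.    , -3.0432])), (1, array([-0.1105,  0.4522,  0.0043,  1.1228,  0.    ,  0.0984]))]
flip 1
[0.6007 0.007  0.1205] 6.08986134770157e-05 [ 0.4819 -0.5075  1.0837] 4.375
[[290.4031 176.6337]] [[289.681 202.84 ]]
```

View pics/c1.png

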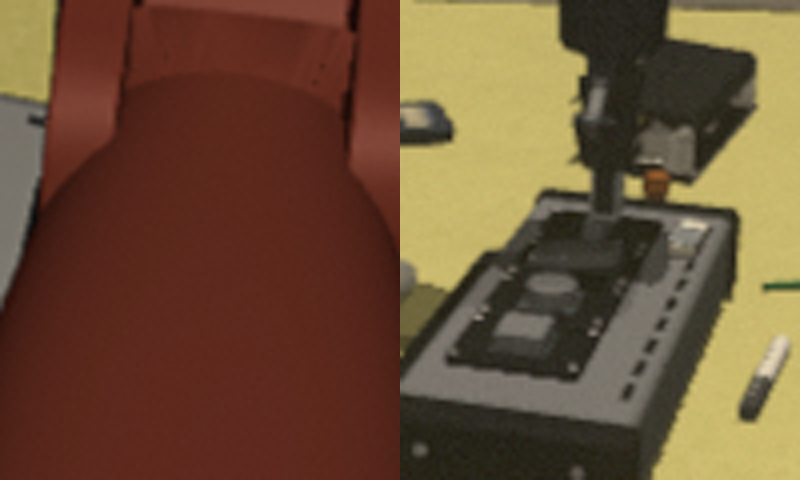

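The top view is blocked by the arm. In the side view the closed tip is above the rocker's far half, at about crop (600,235). Now I'll press in small force-guarded steps.

```bash
cat >> h.py <<'E'
def press(xy,z0,zmin,fmax=14,hold=.3):
    f0=np.array(get_wrist_force())[2]; z=z0; log=[]
    while z>zmin:
        z-=.001; env.move_straight([*xy,z],max_speed=.02)
        f=get_wrist_force()[2]-f0; log.append((round(get_eef_pos()[2]*1e3,1),round(f,1)))
        if f>fmax: break
    env.pause(hold); print(log,get_wrist_force(),get_time_s()); env.move_straight([*xy,.125],max_speed=.08)
E
python3 - <<'E'
from h import *
env.move_straight([*tip,.104],max_speed=.05)
press(tip,.104,.086)
shot("side","s2"); print(get_time_s())
w=proj("side",[*rock,.1])[0].astype(int)
b=cv2.imread("pics/s2.png");cv2.imwrite("pics/c2.png",cv2.resize(b[w[1]-40:w[1]+60,w[0]-60:w[0]+60],None,fx=5,fy=5,interpolation=2))
E
```

```text
[(np.float64(103.1), np.float64(0.4)), (np.float64(102.0), np.float64(-0.6)), (np.float64(100.9), np.float64(0.1)), (np.float64(99.9), np.float64(0.7)), (np.float64(99.1), np.float64(1.5)), (np.float64(98.1), np.float64(1.7)), (np.float64(97.0), np.float64(2.4)), (np.float64(96.0), np.float64(1.4)), (np.float64(95.0), np.float64(3.1)), (np.float64(94.2), np.float64(3.1)), (np.float64(93.2), np.float64(4.4)), (np.float64(92.5), np.float64(6.8)), (np.float64(92.2), np.float64(13.5)), (np.float64(92.0), np.float64(21.1))] [-1.16491147 -0.21729987 20.16520371] 8.7417
9.3833
```

View pics/c2.png

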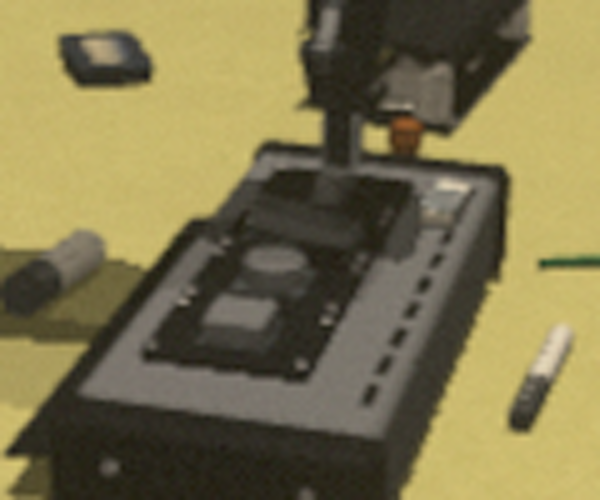

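The rocker reached a hard stop at 92.0 mm with over 20 N, inside the expected 91–94 mm. In the picture its near end is raised and its far end is down. The square key is next.

```bash
python3 - <<'E'
from h import *
env.move_straight([*sq,.125],max_speed=.15); env.move_straight([*sq,.101],max_speed=.05)
press(sq,.101,.084)
shot("side","s3"); print(get_time_s())
w=proj("side",[*rock,.1])[0].astype(int)
b=cv2.imread("pics/s3.png");cv2.imwrite("pics/c3.png",cv2.resize(b[w[1]-40:w[1]+60,w[0]-60:w[0]+60],None,fx=5,fy=5,interpolation=2))
E
```

```text
[(np.float64(100.2), np.float64(0.6)), (np.float64(99.0), np.float64(0.3)), (np.float64(97.9), np.float64(-0.1)), (np.float64(97.0), np.float64(-0.3)), (np.float64(96.0), np.float64(0.6)), (np.float64(94.9), np.float64(1.3)), (np.float64(93.9), np.float64(0.4)), (np.float64(92.9), np.float64(0.7)), (np.float64(91.9), np.float64(1.2)), (np.float64(90.9), np.float64(0.3)), (np.float64(89.9), np.float64(-0.1)), (np.float64(89.1), np.float64(3.6)), (np.float64(89.0), np.float64(13.8)), (np.float64(88.9), np.float64(24.7))] [-8.67918832  2.98430225 25.79477867] 14.9417
15.6167
```

View pics/c3.png

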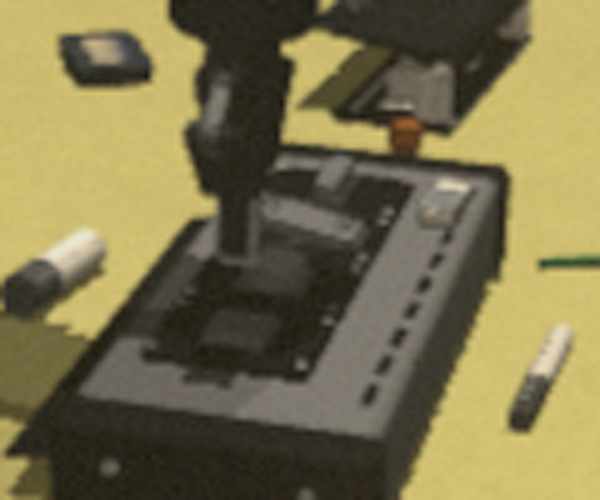

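The square key also hit a hard stop, at 88.9 mm (89 expected), and it now looks sunk at about crop (240,330). The round key is next, followed by retreat and a last look.

```bash
python3 - <<'E'
from h import *
env.move_straight([*rnd,.125],max_speed=.12); env.move_straight([*rnd,.101],max_speed=.05)
press(rnd,.101,.085)
env.move_straight([*rnd,.2],max_speed=.15); env.movep([.3,.3,.3],get_eef_rot())
shot("top","t4");shot("side","s4"); print(get_time_s(),get_eef_pos(),get_wrist_force())
w=proj("side",[*rock,.1])[0].astype(int)
b=cv2.imread("pics/s4.png");a=cv2.imread("pics/t4.png")
cv2.imwrite("pics/c4.png",np.hstack([cv2.resize(b[w[1]-30:w[1]+60,w[0]-50:w[0]+50],(400,360),interpolation=2),cv2.resize(a[145:235,250:350],(400,360),interpolation=2)]))
E
```

```text
[(np.float64(100.2), np.float64(-0.9)), (np.float64(99.0), np.float64(-1.7)), (np.float64(97.9), np.float64(-1.5)), (np.float64(97.1), np.float64(0.6)), (np.float64(96.1), np.float64(1.6)), (np.float64(95.0), np.float64(2.0)), (np.float64(94.1), np.float64(1.5)), (np.float64(93.0), np.float64(2.5)), (np.float64(92.0), np.float64(1.9)), (np.float64(91.0), np.float64(3.2)), (np.float64(90.1), np.float64(4.8)), (np.float64(89.9), np.float64(13.9)), (np.float64(89.8), np.float64(23.3))] [-6.21430545  1.73682868 23.29612189] 20.55
23.5917 [0.3006273  0.29960757 0.2996906 ] [-0.19132451 -0.14509649  0.28121   ]
```

View pics/c4.png

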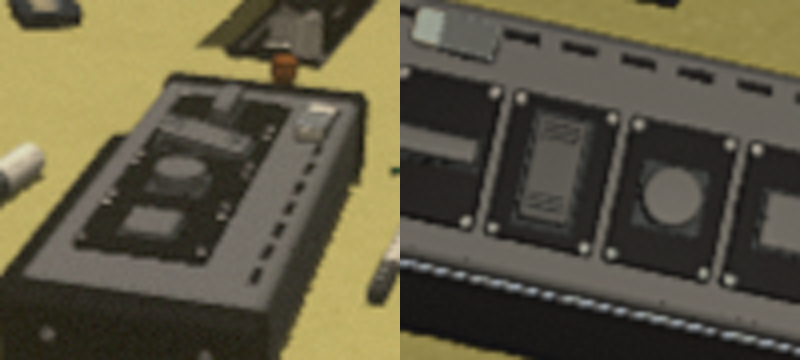

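The side view shows the rocker tilted with its near end up, the round key (180,170) back up, and the square key (152,220) sunk. The bar key is up and the eraser is undisturbed. The arm is clear, so I'll hand in.

```bash
python3 -c "
from plant import *
print(workorder.hand_in(), get_time_s())"
```

```text
the job is handed in; nothing more can be done
the job is handed in; nothing more can be done
```

I pressed the controls in order with the closed fingertips, moved the arm clear, and handed the job in at about 24 s. No verdict is reported.

| Control | Hard stop (TCP height) | Expected | Last picture |
|---|---|---|---|
| Rocker | 92.0 mm | 91–94 mm | on, near end raised |
| Square key | 88.9 mm | 89 mm | sunk |
| Round key | 89.8 mm | 90 mm | back up |

- **Forces:** the force at each stop was 20–26 N. While the square key was moving, the wrist read only about 1 N instead of 3–5 N, probably an offset or noise in the zero reading. Its stop height and the pictures show it fully in.
- **Left alone:** the bar key looks up and the eraser is in place. I did not measure whether the other loose things moved, but the tip stayed above the deck throughout.
- **Not confirmed:** the top camera was blocked by the arm during pressing, so only the side view could check the tip's position.

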